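Rack a circuit board tray and hold the carrier up

ROBOT

A 6-joint arm with a two-finger parallel gripper is mounted at the origin on the work surface. World frame = base frame: x ahead of the robot, y to its left, z up, the work surface at z = 0. Lengths are in m, angles in rad, forces in N, time in s.
With the tool pointing down it reaches from about 0.3 to 0.95 m from the base axis. Payload 3.1 kg.
Tool frame: the origin (TCP) lies midway between the tips of the shut fingers; the grasp point (between the pads) lies 19 mm behind it (bot.grip_point_offset is the distance from the TCP to the grasp point, in m); z points along the fingers, y is the line along which they close (so a half turn about z gives the same grasp; the last joint's range is limited). The gripper opens to 85 mm and grips with 20 to 120 N. Pads are 22 mm wide; open, the fingers measure 114 mm over their backs; the gripper's body (76 mm by 85 mm) begins 54 mm behind the grasp point. The pads swing forward as they close: fully open they stand 13 mm farther back than shut.
Start: joints at [-1.322, 0.308, 1.634, -0, 1.2, -0.07], TCP at [0.196, -0.594, 0.231] pointing down, gripper open.
Joint ranges: [-3.06, 3.06], [-0.79, 1.96], [0.05, 2.63], [-1.19, 4.34], [0.05, 2.64], [-2.94, 2.94]. Speed limits (rad/s): [2.79, 2.79, 3.14, 3.14, 3.14, 3.14].

INTERFACE

Orientations are given as a unit quaternion [w, x, y, z].
In Python, from rig import bot gives the robot as it stands.
- The arm moves only by the shell command python3 shift.py, which reads ROWS from standard input. ROWS is a JSON list of rows, 1 to 8 of them, each of 5 numbers: dx, dy, dz in a scale on which 1.0 is 1 m, then a turn about the tool's z in a scale on which 1.0 is pi rad, then the finger opening in m; each row is the pose to reach, as a shift and turn from the pose commanded when the command began, along the tool's axes at that moment; what a row does not reach only later rows make up. A row lasts 1/10 s, in which the tool goes at most 0.05 m and 0.15 rad, less where a joint would pass 70% of its speed; a pose out of reach is approached as far as the arm can. The fingers move at their own pace and stop on an object; the grip force is fixed at half the most. Time passes only in rows, so rows that do not move let the fingers close. It prints the time, the measured TCP pose, the force, the opening and the grip force at its end. Input that does not fit is refused with a message, and nothing moves.
- bot.sense(): the state, without advancing time (a new reading comes with each control period).
- bot.camera(name): name is "scene" or "side" or "wrist"; returns a dict with "pixels" (384x512x3 uint8, blue, green, red), "depth" (384x512 float32, m along the optical axis (not along the pixel's ray), 0 where there is no reading), "fovy" (degrees; the focal length in pixels is half the picture's height over the tangent of half this angle, whatever the lens; pixels are square), "cx", "cy" (the principal point, pixels), "k1" (the pictures are not rectified: a ray, as slopes to the right and down, at radius r is drawn at 1 + k1 r^2 times it, then the intrinsics apply), "rvec" (rotation vector, rad) and "tvec" (3), from world to camera coordinates, as OpenCV has them. Camera axes: x right, y down, z forward; pixel columns grow to the right and rows downward; lengths in m; the calibration is good to about 2 mm. A picture is of the moment at which its call begins.
- bot.close_job(): hands the job in; it is judged then, once.
The state is a dict: "time": time; "joint_positions": joint angles; "dq": joint speeds; "joint_torque": joint torques, N m; "tcp_pos": TCP position; "tool_rot": TCP orientation; "wrist_force": force on the tool from outside, world axes, zero at the start; "wrist_torque": the same for the moment, N m; "opening": finger opening in m; "grip_force": force on a finger pad.
Only numpy, scipy, OpenCV 4.12 (cv2) and the standard library are available. Lean on these libraries where they do the work, as an engineer would, in place of code of your own. Each camera call takes 0.05 s, during which the arm holds its last target. There are 200 camera calls.

TASK

On the repair bench, slide the black tray with the circuit board on it fully home into the open end of the metal carrier while the carrier stands on the bench. Then take the carrier by its top handle, lift it about 10 cm clear of the bench and hold it there level and still, with the tray and board in it; finish while holding it, do not put it down. Do not tip the carrier over, and leave the other things on the bench alone.

Things in the scene. Friction and masses are not known exactly. Their poses are not given: they have to be found in the camera images.
- carrier: Loose bare-aluminium carrier, 0.42 kg, on the bench: 140 mm long (own y), 118 mm wide (own x), 144 mm high. Origin: centre of its underside, z up. Slot along own y: open end at y -70 mm, back stop's inner face at y +70 mm. No floor: the tray slides on the bench between two walls 32 mm high (inner faces x +-55 mm); a leg (24 mm along y) rises from each wall's middle to the handle bar.
- carrier_mouth (a point): Centre of the carrier's open end at bench level (carrier y -70 mm). Walls flare out 16 mm further, to x +-66 mm. Each wall has a runner (10 mm wide, z 6 to 11 mm) and a lip above (10 mm wide, z 22 to 26 mm); the tray's flanges go between, 3 mm above the runner, 3 mm play each side. When lifted, the runners carry the tray by its flanges.
- carrier_handle (a point): Centre of the carrier's black handle bar, 136 mm above its underside, over its middle. The bar runs along the carrier's x, 110 mm free between the legs, 14 mm thick along the carrier's y, 16 mm high. Pinch it from above across its 14 mm. The loaded carrier (about 0.7 kg) balances within 5 mm of this point.
- tray: Loose black plastic tray, 0.16 kg, on the bench: shallow pan 138 mm long (own y), 80 mm wide (own x), end walls 12 mm and side walls 18 mm high; side flanges (z 14 to 18 mm) make it 104 mm wide. Origin: centre of the pan's underside, z up. Its +y end enters the carrier first, tray y along carrier y. Fully home this end meets the back stop: tray origin 1 mm past the carrier's along carrier y.
- tray_pull (a point): Point to grip on the tray's upright fin, at tray x 0, y -115 mm, z 30 mm. The fin is 14 mm thick along tray x, 26 mm long along tray y, z 4 to 44 mm, on a flat tongue (30 mm wide, 4 mm thick) that runs out from the pan's -y end to y -129 mm. Pinch it from above across its 14 mm. It stays outside the carrier.
- board: Loose green circuit board with components, 66 x 118 mm, 25 mm high, 0.10 kg, lying in the tray. Origin: centre of its underside, which lies on the pan floor 3 mm above the tray's origin.
- meter: Bystander: black multimeter 90 x 180 x 36 mm lying on the bench, origin at the centre of its underside. Leave alone.
- flux_bottle: Bystander: waisted white plastic flux bottle, 54 mm diameter, 135 mm high, origin at the centre of its underside. Leave alone.
- solder_plate: Bystander: bent steel soldering plate 90 x 120 x 30 mm, stained, open below, origin at bench level under its centre. Leave alone.
- spare_board: Bystander: second green circuit board 70 x 125 mm, 25 mm high, lying directly on the bench nearer the robot's base, origin at the centre of its underside. Leave alone.

How it is judged:
By the outcome, as a careful person would: the job done as asked, in the order asked, and still so for the second after the job is handed in, while the arm keeps its last pose, push and grip.
It also fails if it takes over 72 s, if anything falls off the work surface, if the arm or the gripper's body presses on something with over 40 N, if the wrist force passes 120 N, or if a joint passes its speed limit or range.

## Working session

There is one attempt and no reset: what is moved stays moved. The work goes in short steps, Python scripts to look and compute and a shell command to move; the robot and the scene stay as the last step left them, time stands still between calls to the robot, and variables do not carry over. Pictures are saved under pics/ and viewed, at most 10 in all, crops included, and the job is handed in when it is done.

```bash
ls; mkdir -p pics; cat > h.py <<'E'
import numpy as np, cv2
from rig import bot
def cam(n):
    c=bot.camera(n); f=192/np.tan(np.radians(c["fovy"])/2)
    c["f"]=f; c["R"]=cv2.Rodrigues(np.array(c["rvec"],float))[0]; c["t"]=np.array(c["tvec"],float).ravel(); return c
def rays(c,px):
    px=np.atleast_2d(px).astype(float); d=(px-[c["cx"],c["cy"]])/c["f"]; u=d.copy()
    for _ in range(30): u=d/(1+c["k1"]*(u**2).sum(1,keepdims=True))
    return np.c_[u,np.ones(len(u))]
def plane(c,px,z):
    r=rays(c,px)@c["R"]; o=-c["R"].T@c["t"]; return o+r*((z-o[2])/r[:,2])[:,None]
def cloud(c):
    v,u=np.mgrid[:384,:512]; px=np.c_[u.ravel(),v.ravel()]
    P=(rays(c,px)*c["depth"].ravel()[:,None]-c["t"])@c["R"]; P[c["depth"].ravel()==0]=np.nan
    return P.reshape(384,512,3)
E
python3 - <<'E'
from h import *
a=cam("scene");b=cam("side");w=cam("wrist")
for n,c in zip("abw",(a,b,w)):
    np.savez(f"{n}.npz",**{k:c[k] for k in c}); print(n,c["fovy"],c["k1"],(-c["R"].T@c["t"]).round(3),(c["depth"]>0).mean())
cv2.imwrite("pics/s.png",a["pixels"]);cv2.imwrite("pics/d.png",b["pixels"])
print(bot.sense())
E
```

```text
pics
rig.py
shift.py
a 55.587930163450764 -0.05125537497667465 [ 1.116 -0.082  0.991] 0.9962005615234375
b 49.85092967298255 0.022018545277351732 [0.176 0.844 0.753] 0.9956817626953125
w 61.5430613244955 -0.07806785441567253 [ 0.273 -0.568  0.373] 0.9960428873697916
{'time': 0.15, 'joint_positions': array([-1.32166962e+00,  3.08800635e-01,  1.63491549e+00,  3.69416429e-06,
        1.19971324e+00, -6.97176179e-02]), 'dq': array([-0.00083579, -0.00161854, -0.00344218, -0.00095503, -0.0005175 ,
        0.00028007]), 'joint_torque': array([-4.64984223e-04, -4.15801978e+01, -2.77146882e+01, -1.47640226e-04,
        6.08683069e-03,  5.94167574e-06]), 'tcp_pos': array([ 0.19571963, -0.59286849,  0.23030345]), 'tool_rot': array([-9.14818198e-04,  9.87318869e-01,  1.58746992e-01, -8.05564869e-05]), 'wrist_force': array([-0.40333028, -0.13415145, -0.6380356 ]), 'wrist_torque': array([-0.03135314, -0.06145071,  0.04147975]), 'grip_force': 0.0, 'opening': 0.08524092087598063}
```

View pics/s.png

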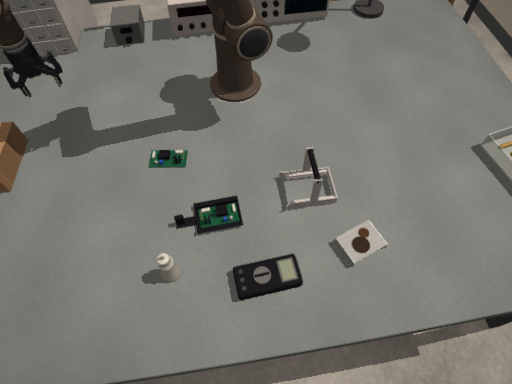

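View pics/d.png

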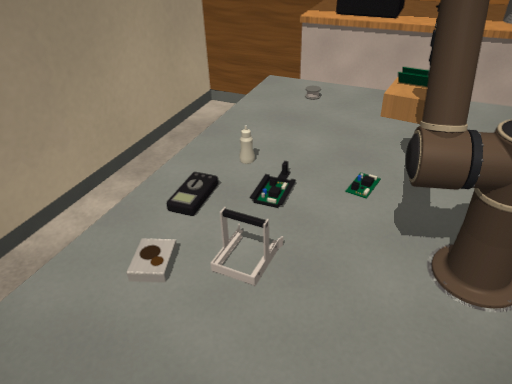

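The scene view shows the tray at about (218,214) with its fin at (183,221). The carrier is at about (312,185) with its mouth facing image left (-y) and its handle running (310,150)-(318,180). Bystanders: bottle (168,267), meter (267,276), plate (361,242) and spare board (168,158). The side view agrees, with the fin at (285,169) and the handle from (223,213) to (267,224).

```bash
python3 - <<'E'
from h import *
for n,rois in (("a",dict(tray=(160,185,255,245),car=(270,140,345,215))),("b",dict(tray=(245,155,300,210),car=(205,200,290,282)))):
    c=dict(np.load(n+".npz")); P=cloud(c)
    for k,(x0,y0,x1,y1) in rois.items():
        Q=P[y0:y1,x0:x1].reshape(-1,3); B=c["pixels"][y0:y1,x0:x1].reshape(-1,3).astype(int); Q,B=Q[~np.isnan(Q[:,0])],B[~np.isnan(Q[:,0])]
        print(n,k,"bench z",np.median(Q[Q[:,2]<.004][:,2]).round(4))
        def rect(m,s):
            q=Q[m]
            if len(q)<4: print(s,len(q));return
            (cx,cy),wh,an=cv2.minAreaRect((q[:,:2]*1000).astype(np.float32)); print("  ",s,len(q),"c",round(cx,1),round(cy,1),"wh",np.round(wh,1),"an",round(an,1),"z",np.percentile(q[:,2],[5,50,95]).round(4),"mean",q.mean(0).round(4), "pca",np.degrees(np.arctan2(*np.linalg.svd(q[:,:2]-q[:,:2].mean(0),full_matrices=False)[2][0][::-1])).round(1))
        if k=="car":
            rect(Q[:,2]>.135,"handle top"); rect((Q[:,2]>.02)&(Q[:,2]<.036),"walls"); 
        else:
            dark=B.max(1)<60
            rect(Q[:,2]>.032,"fin"); rect(dark&(Q[:,2]>.008)&(Q[:,2]<.03),"dark tray"); g=(B[:,1]>B[:,2]+25)&(B[:,1]>B[:,0]+10); rect(g&(Q[:,2]<.015),"board"); rect(Q[:,2]>.006,"all")
E
cat > crop.py <<'E'
E
python3 - <<'E'
import cv2
a=cv2.imread("pics/s.png")[130:260,150:350];cv2.imwrite("pics/s2.png",cv2.resize(a,None,fx=4,fy=4,interpolation=cv2.INTER_CUBIC))
E
```

```text
a tray bench z -0.0007
   fin 51 c 586.4 -242.3 wh [16.  25.8] an 3.5 z [0.0328 0.042  0.0446] mean [ 0.5877 -0.2423  0.041 ] pca -83.0
   dark tray 701 c 581.8 -156.3 wh [106.9 195.2] an 2.5 z [0.0101 0.0172 0.025 ] mean [ 0.5807 -0.1327  0.0174] pca -80.6
   board 441 c 575.9 -125.2 wh [ 69.9 119.3] an 3.6 z [0.0018 0.0051 0.0081] mean [ 0.5826 -0.1266  0.0051] pca -86.2
   all 1068 c 581.8 -156.6 wh [107.  197.3] an 2.7 z [0.0065 0.0161 0.0312] mean [ 0.5805 -0.1373  0.0164] pca -85.8
a car bench z -0.001
   handle top 207 c 532.3 169.0 wh [ 24.3 121.7] an 88.1 z [0.1371 0.1425 0.1452] mean [0.5358 0.1684 0.1422] pca -0.9
   walls 497 c 534.1 163.8 wh [161.7 127.9] an 88.8 z [0.0216 0.0265 0.0329] mean [0.5345 0.174  0.0271] pca 30.8
b tray bench z -0.0007
   fin 32 c 650.3 -238.2 wh [151.2  29.1] an 0.7 z [0.0325 0.0411 0.0449] mean [ 0.5859 -0.2363  0.0398] pca 173.0
   dark tray 535 c 578.0 -148.9 wh [104.2 190.8] an 2.4 z [0.0092 0.0168 0.0251] mean [ 0.5758 -0.1261  0.0169] pca 94.9
   board 181 c 578.1 -119.6 wh [ 67.4 131.7] an 1.6 z [0.0025 0.005  0.0084] mean [ 0.5793 -0.115   0.0053] pca 90.0
   all 850 c 606.4 -177.5 wh [150.5 286.3] an 29.5 z [0.0067 0.016  0.0289] mean [ 0.5882 -0.1397  0.0164] pca 123.3
b car bench z -0.0009
   handle top 309 c 530.0 171.0 wh [ 22.3 119.2] an 88.5 z [0.1362 0.142  0.1446] mean [0.5277 0.1727 0.1414] pca 179.2
   walls 734 c 527.3 88.0 wh [315.6 128.1] an 88.3 z [0.0215 0.0265 0.0326] mean [0.5317 0.1891 0.027 ] pca 98.6
```

View pics/s2.png

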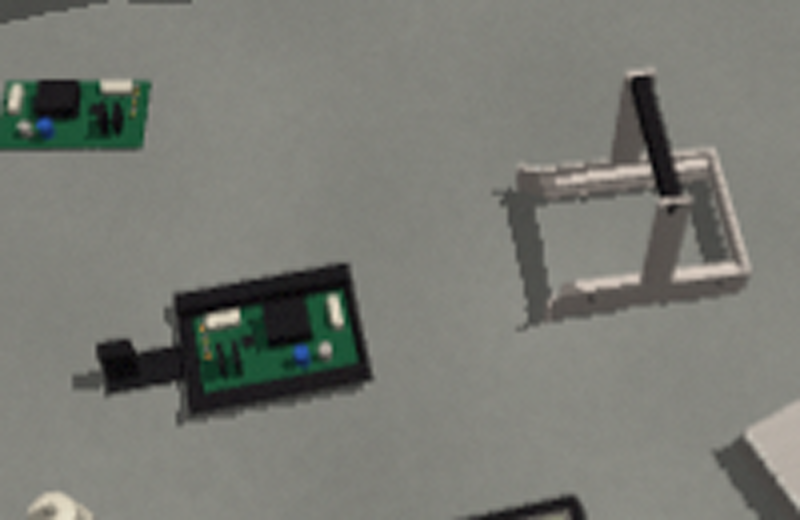

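The tray's x axis is at about +3° with the fin near (0.587,-0.242). The carrier's x axis is at about -1.5° with its origin near (0.531,0.170). I'll move above the fin, turned about -1.3 rad, and look through the wrist camera.

The rows are not in the units I measure in: turns go in shares of pi rad. I convert before sending: -0.15 rad / 3.1416 = -0.0477.

```bash
cat >> h.py <<'E'
def to(x,y,z,deg=None):
    from scipy.spatial.transform import Rotation as T
    s=bot.sense(); w,*v=s["tool_rot"]; R=T.from_quat([*v,w]).as_matrix(); a=np.degrees(np.arctan2(R[1,1],R[0,1]))
    d=R.T@(np.array([x,y,z])-s["tcp_pos"]); print("t",round(s["time"],2),"tcp",s["tcp_pos"].round(4),"tooly ang",a.round(2),"tilt z",R[:,2].round(4),"q",s["joint_positions"].round(2),"F",s["wrist_force"].round(1),"op",round(s["opening"],4),"grip",round(s["grip_force"],1))
    print("d",d.round(4), "turn",None if deg is None else [np.radians(-((deg+k-a+180)%360-180)).round(3) for k in(0,180)])
E
echo '[[0.06,-0.03,0,-0.0477,0.085],[0.12,-0.06,0,-0.0955,0.085],[0.18,-0.08,0,-0.1432,0.085],[0.23,-0.1,0,-0.191,0.085],[0.27,-0.12,0,-0.2387,0.085],[0.31,-0.14,0,-0.2865,0.085],[0.35,-0.16,0,-0.3342,0.085],[0.4,-0.18,0,-0.382,0.085]]' | python3 shift.py
python3 -c "
from h import *
to(.587,-.241,.2,3)"
```

```text
time: 0.95
tcp_pos: [0.4912, -0.3212, 0.231]
tool_rot: [-0.0, 0.723, 0.691, -0.0]
wrist_force: [0.4, -0.9, -0.4]
opening: 0.0847
grip_force: 0.0
t 0.95 tcp [ 0.4912 -0.3212  0.231 ] tooly ang -2.63 tilt z [-4.e-04  2.e-04 -1.e+00] q [-0.65  0.24  1.73 -0.    1.18 -0.61] F [ 0.4 -0.9 -0.4] op 0.0847 grip 0.0
d [0.0845 0.0921 0.031 ] turn [np.float64(-0.098), np.float64(3.043)]
```

In the tool's units: -0.098 rad / 3.1416 = -0.0312.

```bash
echo '[[0.03,0.03,0.01,-0.0159,0.085],[0.06,0.06,0.02,-0.0312,0.085],[0.0845,0.092,0.031,-0.0312,0.085],[0.0845,0.092,0.031,-0.0312,0.085],[0.0845,0.092,0.031,-0.0312,0.085]]' | python3 shift.py
python3 - <<'E'
from h import *
c=cam("wrist"); np.savez("w.npz",**c); cv2.imwrite("pics/w.png",c["pixels"]); to(.587,-.241,.014,3)
P=cloud(c); q=P[(P[...,2]>.036)&(P[...,2]<.06)&(abs(P[...,0]-.587)<.04)&(abs(P[...,1]+.242)<.04)]
print(len(q),q.mean(0) if len(q) else "",cv2.minAreaRect((q[:,:2]*1000).astype(np.float32)) if len(q)>3 else "")
E
```

```text
time: 1.45
tcp_pos: [0.5863, -0.2425, 0.1992]
tool_rot: [-0.001, 0.69, 0.724, -0.001]
wrist_force: [-0.7, -0.2, -0.4]
opening: 0.0849
grip_force: 0.0
t 1.5 tcp [ 0.586  -0.2435  0.1998] tooly ang 2.67 tilt z [-0.0015 -0.     -1.    ] q [-0.46  0.36  1.64 -0.    1.15 -0.51] F [ 0.6 -0.8  0.2] op 0.0847 grip 0.0
d [0.0024 0.0014 0.1858] turn [np.float64(-0.006), np.float64(3.136)]
410 [ 0.58487939 -0.24236815  0.04346285] ((584.8389282226562, -243.1377716064453), (13.603633880615234, 25.7545108795166), 2.7234182357788086)
```

View pics/w.png

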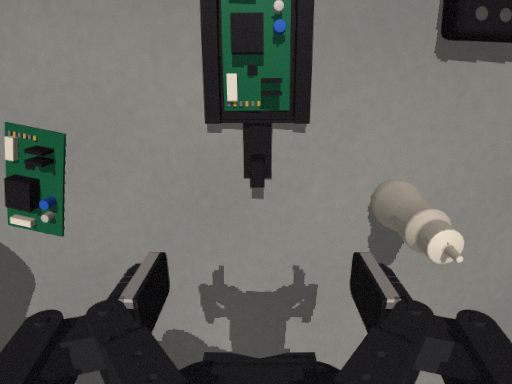

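The wrist view shows the fin at (258,170) with the pan behind it, and nothing is between the fingers (140,290)/(370,290). The cloud gives the fin at (0.585,-0.243), 13.6 x 25.8 mm at 2.7°, which matches the given size. I'll descend and grip.

```bash
echo '[[0,-0.001,0.04,0,0.085],[0,-0.001,0.08,0,0.085],[0,-0.001,0.12,0,0.085],[0,-0.001,0.15,0,0.07],[0,-0.001,0.17,0,0.06],[0,-0.001,0.183,0,0.05],[0,-0.001,0.185,0,0.045],[0,-0.001,0.185,0,0.04]]' | python3 shift.py
echo '[[0,0,0,0,0.03],[0,0,0,0,0.02],[0,0,0,0,0],[0,0,0,0,0],[0,0,0,0,0],[0,0,0,0,0],[0,0,0,0,0]]' | python3 shift.py
python3 - <<'E'
from h import *
# carrier & tray refinement with cloud (arm may occlude scene partly)
for n in "ab":
    c=dict(np.load(n+".npz"));P=cloud(c)
    m=(P[...,2]>.134)&(abs(P[...,0]-.531)<.1)&(abs(P[...,1]-.17)<.05)
    # handle: black pixels mask, top plane
    d=m&(c["pixels"].max(2)<70); v,u=np.nonzero(d); X=plane(c,np.c_[u,v],.144)
    X2=P[d]; print(n,"black bar",len(u),cv2.minAreaRect((X2[:,:2]*1000).astype(np.float32)),"fitline",cv2.fitLine((X2[:,:2]*1000).astype(np.float32),cv2.DIST_HUBER,0,.01,.01).ravel())
    w=(P[...,2]>.029)&(P[...,2]<.036)&(abs(P[...,0]-.531)<.09)&(P[...,1]>.06)&(P[...,1]<.27)
    q=P[w]*1000
    for s,lo,hi in(("L",-1,0),("H",0,1)):
        k=q[(q[:,0]-531>40) if s=="H" else (q[:,0]-531<-40)]; k=k[(k[:,1]>110)&(k[:,1]<230)&~((k[:,1]>155)&(k[:,1]<188))]
        f=cv2.fitLine(k[:,:2].astype(np.float32),cv2.DIST_HUBER,0,.01,.01).ravel(); print("  wall",s,len(k),k.mean(0).round(1),"ang",np.degrees(np.arctan2(f[1],f[0])).round(2))
    k=q[(q[:,1]>225)&(abs(q[:,0]-531)<45)]; f=cv2.fitLine(k[:,:2].astype(np.float32),cv2.DIST_HUBER,0,.01,.01).ravel(); print("  back",len(k),k.mean(0).round(1),"ang",np.degrees(np.arctan2(f[1],f[0])).round(2))
to(.585,-.243,.014,3)
E
```

```text
time: 2.3
tcp_pos: [0.5856, -0.2445, 0.016]
tool_rot: [0.0, 0.691, 0.723, 0.0]
wrist_force: [-0.5, -0.1, 0.3]
opening: 0.0398
grip_force: 0.0
time: 3.0
tcp_pos: [0.5866, -0.2442, 0.017]
tool_rot: [0.001, 0.691, 0.723, 0.0]
wrist_force: [-0.9, 0.2, 6.4]
opening: 0.0129
grip_force: 59.6
a black bar 158 ((534.8495483398438, 168.51779174804688), (14.60079288482666, 116.50972747802734), 88.98961639404297) fitline [ 9.9970305e-01 -2.4367206e-02  5.3321759e+02  1.6757214e+02]
  wall L 28 [476.9 162.6  31. ] ang 88.77
  wall H 38 [590.3 172.5  31. ] ang 87.49
  back 32 [530.2 241.3  31.4] ang -1.49
b black bar 251 ((527.848388671875, 171.14781188964844), (15.050735473632812, 114.35718536376953), 89.47077178955078) fitline [ 9.9995846e-01 -9.1175130e-03  5.2971729e+02  1.7476701e+02]
  wall L 49 [472.5 172.2  30.8] ang 88.33
  wall H 47 [586.4 175.7  31.3] ang 88.85
  back 64 [531.7 241.8  30.9] ang -0.61
t 3.0 tcp [ 0.5866 -0.2442  0.017 ] tooly ang 2.65 tilt z [ 0.0019 -0.0013 -1.    ] q [-0.46  0.59  1.72 -0.    0.83 -0.51] F [-0.9  0.2  6.4] op 0.0129 grip 59.6
d [ 0.0012 -0.0015  0.003 ] turn [np.float64(-0.006), np.float64(3.135)]
```

In the tool's units: 0.069 rad / 3.1416 = 0.022.

```bash
echo '[[0.008,-0.004,-0.001,0.0016,0],[0.02,-0.011,-0.001,0.0045,0],[0.036,-0.02,-0.001,0.008,0],[0.052,-0.029,-0.001,0.0115,0],[0.068,-0.038,-0.001,0.015,0],[0.084,-0.047,-0.001,0.0185,0],[0.095,-0.053,-0.001,0.0207,0],[0.103,-0.0573,-0.001,0.022,0]]' | python3 shift.py
python3 - <<'E'
from h import *
c=cam("wrist"); np.savez("w2.npz",**c); cv2.imwrite("pics/w2.png",c["pixels"]); to(.5244,-.143,.016,-1.3)
c=cam("scene"); np.savez("a2.npz",**c)
E
```

```text
time: 3.8
tcp_pos: [0.5239, -0.1427, 0.017]
tool_rot: [0.001, 0.715, 0.699, 0.0]
wrist_force: [2.2, -4.5, 3.9]
opening: 0.013
grip_force: 59.2
t 3.85 tcp [ 0.5233 -0.1419  0.017 ] tooly ang -1.3 tilt z [ 1.1e-03 -1.0e-04 -1.0e+00] q [-0.35  0.45  1.95  0.    0.74 -0.32] F [-0.5  1.2  4.3] op 0.0126 grip 59.3
d [-0.0011  0.0011  0.001 ] turn [np.float64(0.0), np.float64(-3.142)]
```

View pics/w2.png

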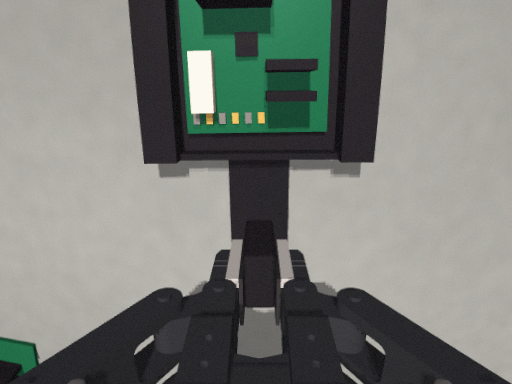

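The wrist view shows the fin held centrally at (260,265) with the tray straight ahead, pan end at about row 155 and flanges at columns 140-380. Next I'll measure the tray against the carrier in the scene and side views.

```bash
cat > m.py <<'E'
from h import *
def line(k): f=cv2.fitLine(k[:,:2].astype(np.float32),cv2.DIST_HUBER,0,.01,.01).ravel(); return np.degrees(np.arctan2(f[0],f[1])*1)%180, f[2:]
import sys
ty=float(sys.argv[1]); tx=float(sys.argv[2]) # approx tray origin mm
for n in ("scene","side"):
    c=cam(n); np.savez(n+"_l.npz",**c); P=cloud(c)*1000; x,y,z=P[...,0],P[...,1],P[...,2]
    for nm,cx,y0,y1,off,zl,zh in(("tray",tx,ty-60,ty+60,46,14.5,21.5),("car",531,105,235,57,27.5,35)):
        mids=[];ang=[]
        for s in(-1,1):
            m=(z>zl)&(z<zh)&(abs(s*(x-cx)-off)<11)&(y>y0)&(y<y1)
            if nm=="tray": m&=c["pixels"].max(2)<60
            else: m&=~((y>154)&(y<190))
            k=P[m]
            if len(k)<8: print(n,nm,s,"few",len(k)); continue
            p=np.polyfit(k[:,1]-(y0+y1)/2,k[:,0],1); mids.append(p[1]); ang.append(np.degrees(np.arctan(p[0]))); print(n,nm,s,len(k),"x at mid",p[1].round(1),"dx/dy deg",ang[-1].round(2))
        print(n,nm,"centre x",np.mean(mids).round(1),"at y",(y0+y1)/2,"width",np.ptp(mids).round(1))
    m=(z>9)&(z<22)&(abs(x-tx)<35)&(abs(y-ty-69)<14)&(c["pixels"].max(2)<60)
    if m.any(): print("tray front y",np.percentile(y[m],[50,95]).round(1))
E
python3 m.py -27 527
```

```text
scene tray -1 151 x at mid 483.8 dx/dy deg 0.72
scene tray 1 166 x at mid 572.4 dx/dy deg 1.45
scene tray centre x 528.1 at y -27.0 width 88.6
scene car -1 37 x at mid 476.8 dx/dy deg 1.03
scene car 1 51 x at mid 589.8 dx/dy deg 1.62
scene car centre x 533.3 at y 170.0 width 113.1
tray front y [41.7 43. ]
side tray -1 144 x at mid 479.8 dx/dy deg 1.2
side tray 1 95 x at mid 568.6 dx/dy deg 0.64
side tray centre x 524.2 at y -27.0 width 88.9
side car -1 66 x at mid 472.5 dx/dy deg 1.39
side car 1 59 x at mid 586.0 dx/dy deg 0.9
side car centre x 529.3 at y 170.0 width 113.5
tray front y [45.4 47. ]
```

The tray and carrier are parallel and the offset is only 0.9 mm. I'll correct that and start the insertion.

```bash
echo '[[0.01,0.0005,0,0,0],[0.025,0.0009,0,0,0],[0.04,0.0009,0,0,0],[0.055,0.0009,0,0,0],[0.07,0.0009,0,0,0],[0.085,0.0009,0,0,0],[0.1,0.0009,0,0,0],[0.11,0.0009,0,0,0]]' | python3 shift.py
python3 m.py 84 530.5
python3 -c "
from h import *
to(.5244,-.143,.016,-1.3)"
```

```text
time: 4.8
tcp_pos: [0.5273, -0.0336, 0.017]
tool_rot: [0.001, 0.715, 0.699, -0.0]
wrist_force: [0.3, -6.3, 7.3]
opening: 0.0129
grip_force: 59.7
scene tray -1 119 x at mid 487.8 dx/dy deg 1.14
scene tray 1 97 x at mid 574.9 dx/dy deg -0.75
scene tray centre x 531.4 at y 84.0 width 87.1
scene car -1 37 x at mid 476.7 dx/dy deg 0.84
scene car 1 58 x at mid 589.6 dx/dy deg 1.51
scene car centre x 533.2 at y 170.0 width 112.9
tray front y [150.1 150.9]
side tray -1 93 x at mid 485.5 dx/dy deg 3.84
side tray 1 87 x at mid 571.7 dx/dy deg -1.37
side tray centre x 528.6 at y 84.0 width 86.2
side car -1 68 x at mid 472.5 dx/dy deg 1.37
side car 1 64 x at mid 586.0 dx/dy deg 1.58
side car centre x 529.2 at y 170.0 width 113.5
tray front y [154.9 156.7]
t 4.9 tcp [ 0.5273 -0.0323  0.017 ] tooly ang -1.26 tilt z [ 5.e-04  2.e-04 -1.e+00] q [-0.14  0.44  1.98  0.    0.73 -0.12] F [0.2 0.4 6.5] op 0.013 grip 59.8
d [-0.1107 -0.0005  0.001 ] turn [np.float64(0.001), np.float64(-3.141)]
```

```bash
echo '[[0.01,0,0,0,0],[0.022,0,0,0,0],[0.034,0,0,0,0],[0.046,0,0,0,0],[0.058,0,0,0,0],[0.068,0,0,0,0],[0.075,0,0,0,0],[0.079,0,0,0,0]]' | python3 shift.py
echo '[[0.001,0,0,0,0],[0.002,0,0,0,0],[0.003,0,0,0,0],[0.003,0,0,0,0]]' | python3 shift.py
echo '[[0.001,0,0,0,0],[0.002,0,0,0,0],[0.003,0,0,0,0],[0.003,0,0,0,0]]' | python3 shift.py
python3 - <<'E'
from h import *
for n in("scene","side"):
    c=cam(n);P=cloud(c)*1000;x,y,z=P[...,0],P[...,1],P[...,2]
    k=P[(z>27.5)&(z<35)&(y>225)&(y<265)&(abs(x-531)<45)]; print(n,"back",k.mean(0).round(1))
to(.53,.056,.017,-1.3)
E
```

```text
time: 5.7
tcp_pos: [0.5289, 0.0449, 0.0169]
tool_rot: [0.001, 0.715, 0.7, -0.001]
wrist_force: [0.5, -7.4, 8.0]
opening: 0.013
grip_force: 59.8
time: 6.1
tcp_pos: [0.529, 0.0475, 0.017]
tool_rot: [0.001, 0.715, 0.699, -0.001]
wrist_force: [-0.2, -6.9, 6.8]
opening: 0.0129
grip_force: 59.9
time: 6.5
tcp_pos: [0.529, 0.0504, 0.017]
tool_rot: [0.001, 0.715, 0.699, -0.001]
wrist_force: [-0.3, -6.9, 7.2]
opening: 0.0129
grip_force: 59.9
scene back [532.9 241.6  30.4]
side back [532.1 242.1  30.3]
t 6.6 tcp [0.529  0.0504 0.017 ] tooly ang -1.26 tilt z [-1.0e-04 -2.1e-03 -1.0e+00] q [ 0.01  0.44  1.97 -0.    0.73  0.04] F [-0.3 -6.9  7.5] op 0.0131 grip 59.9
d [ 0.0056  0.0008 -0.    ] turn [np.float64(0.001), np.float64(-3.141)]
```

```bash
echo '[[0.001,0,-0.001,0,0],[0.002,0,-0.001,0,0],[0.003,0,-0.001,0,0],[0.003,0,-0.001,0,0]]' | python3 shift.py
for i in 1; do echo '[[0.001,0,0,0,0],[0.002,0,0,0,0],[0.003,0,0,0,0],[0.003,0,0,0,0]]' | python3 shift.py; done
echo '[[0.001,0,0,0,0],[0.002,0,0,0,0],[0.003,0,0,0,0],[0.003,0,0,0,0]]' | python3 shift.py
cat > n.py <<'E'
from h import *
for n in("scene","side"):
    c=cam(n);P=cloud(c)*1000;x,y,z=P[...,0],P[...,1],P[...,2]
    k=P[(z>27.5)&(z<35)&(y>225)&(y<275)&(abs(x-531)<45)]; print(n,"back",k.mean(0).round(1))
    k=P[(z>137)&(y>150)&(y<200)&(abs(x-531)<50)&(c["pixels"].max(2)<70)]; print(n,"bar",k.mean(0).round(1),np.percentile(k[:,1],[2,98]).round(1),"slope",np.degrees(np.polyfit(k[:,0],k[:,1],1)[0]).round(2))
    cv2.imwrite(f"pics/{n}_n.png",c["pixels"])
to(.53,.056,.017,-1.3)
E
python3 n.py
```

```text
time: 7.0
tcp_pos: [0.528, 0.0537, 0.017]
tool_rot: [-0.0, 0.715, 0.699, -0.001]
wrist_force: [-0.7, -6.4, 3.9]
opening: 0.013
grip_force: 59.2
time: 7.4
tcp_pos: [0.5282, 0.0566, 0.017]
tool_rot: [0.0, 0.715, 0.699, -0.001]
wrist_force: [-0.8, -7.1, 3.8]
opening: 0.0129
grip_force: 59.2
time: 7.8
tcp_pos: [0.5283, 0.0596, 0.017]
tool_rot: [0.0, 0.715, 0.699, -0.001]
wrist_force: [-0.9, -6.8, 3.0]
opening: 0.0128
grip_force: 59.2
scene back [530.7 248.2  30.5]
scene bar [533.6 174.6 142.8] [168.4 181.4] slope -0.47
side back [531.8 249.   30.4]
side bar [529.8 179.6 141.9] [171.4 184.8] slope -0.43
t 7.9 tcp [0.5284 0.0596 0.017 ] tooly ang -1.26 tilt z [-0.0017 -0.0019 -1.    ] q [ 0.03  0.44  1.97 -0.    0.73  0.06] F [ 0.  -6.9  3.6] op 0.0127 grip 59.2
d [-0.0036  0.0017  0.    ] turn [np.float64(0.001), np.float64(-3.141)]
```

The back stop moved about 7 mm with the tray, so the tray has bottomed. I'll release, rise and look.

```bash
echo '[[0,0,0,0,0.05],[0,0,0,0,0.05],[0,0,0,0,0.05],[0,0,0,0,0.05],[0,0,-0.02,0,0.05],[0,0,-0.05,0,0.05],[0,0,-0.09,0,0.05],[0,0,-0.13,0,0.05]]' | python3 shift.py
echo '[[0,0,-0.04,0,0.05],[0,0,-0.08,0,0.05],[0,0,-0.12,0,0.05],[0,0,-0.16,0,0.05],[0,0,-0.18,0,0.05],[0,0,-0.18,0,0.05]]' | python3 shift.py
python3 - <<'E'
from h import *
c=cam("wrist"); np.savez("w3.npz",**c); cv2.imwrite("pics/w3.png",c["pixels"])
E
python3 n.py
```

```text
time: 8.7
tcp_pos: [0.5282, 0.0609, 0.1478]
tool_rot: [-0.001, 0.715, 0.699, -0.001]
wrist_force: [0.6, 0.2, -0.1]
opening: 0.0501
grip_force: 0.0
time: 9.3
tcp_pos: [0.5313, 0.0611, 0.3316]
tool_rot: [0.003, 0.715, 0.699, 0.003]
wrist_force: [0.3, 0.4, 0.4]
opening: 0.0499
grip_force: 0.0
scene back [533.6 248.   31.1]
scene bar [533.1 174.8 142.5] [168.7 181.9] slope -0.44
side back [529.5 249.2  30.4]
side bar [529.8 179.6 141.6] [172.1 185. ] slope -1.05
t 9.45 tcp [0.5281 0.0608 0.3255] tooly ang -1.31 tilt z [-0.003  0.    -1.   ] q [0.03 0.05 1.74 0.   1.35 0.06] F [ 0.5  0.3 -0.2] op 0.0501 grip 0.0
d [-0.0047  0.003   0.3085] turn [np.float64(-0.0), np.float64(3.141)]
```

View pics/w3.png

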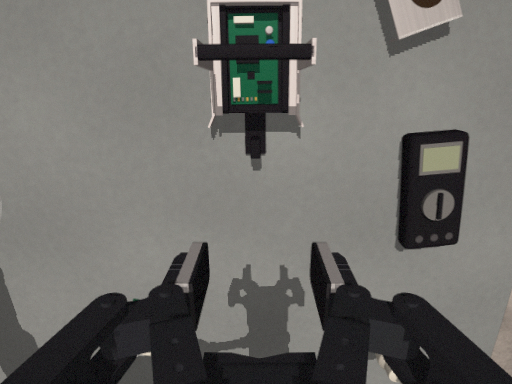

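The wrist view shows the tray inside the carrier, its front (row ~7) at the back stop (row ~3). The handle bar runs from (195,52) to (315,52) and the fin is at (255,150). I'll check the fin-to-bar distance, which should be 114 mm.

```bash
python3 - <<'E'
from h import *
c=dict(np.load("w3.npz"));P=cloud(c)*1000;x,y,z=P[...,0],P[...,1],P[...,2];dk=c["pixels"].max(2)<70
for s,m in(("bar",(z>137)&(z<150)&dk&(abs(x-531)<48)&(y>140)&(y<210)),("fin",(z>39)&(z<50)&(y<110)&(y>30)&(abs(x-528)<30)),("back",(z>27)&(z<36)&(y>225)&(abs(x-531)<45)),("pan end",(z>8)&(z<16)&(y>85)&(y<130)&dk&(abs(x-531)<35))):
    k=P[m]
    if len(k)>4: print(s,len(k),k.mean(0).round(1),cv2.minAreaRect(k[:,:2].astype(np.float32)),np.percentile(k[:,1],[2,98]).round(1))
to(.531,.177,.25,-91.3)
E
```

```text
bar 1616 [531.1 174.  143.5] ((530.9998779296875, 174.3877410888672), (14.932969093322754, 95.55029296875), 88.56021881103516) [167.  181.4]
fin 190 [529.6  60.7  43.8] ((529.6911010742188, 60.706932067871094), (25.432825088500977, 12.264745712280273), 88.26510620117188) [48.2 72.7]
back 167 [528.  245.1  31. ] ((531.2798461914062, 240.73703002929688), (89.33028411865234, 14.3543062210083), 0.9735192060470581) [243.6 247.1]
pan end 128 [533.8 108.6  11.4] ((531.0181274414062, 116.35509490966797), (19.007442474365234, 68.65567779541016), 88.1919174194336) [106.4 122.4]
t 9.45 tcp [0.5281 0.0608 0.3255] tooly ang -1.31 tilt z [-0.003  0.    -1.   ] q [0.03 0.05 1.74 0.   1.35 0.06] F [ 0.5  0.3 -0.2] op 0.0501 grip 0.0
d [0.1163 0.0005 0.0755] turn [np.float64(1.571), np.float64(-1.571)]
```

The gap is 113.5 mm, so the tray is home. I'll turn a quarter and move above the handle at (0.531,0.175).

In the tool's units: 1.2 rad / 3.1416 = 0.382.

```bash
echo '[[0.03,0,0,0.0477,0.06],[0.06,0,0,0.0955,0.06],[0.09,0,0,0.1432,0.06],[0.114,0,0.01,0.191,0.06],[0.114,0,0.02,0.2387,0.06],[0.114,0,0.03,0.2865,0.06],[0.114,0,0.04,0.3342,0.06],[0.114,0,0.05,0.382,0.06]]' | python3 shift.py
echo '[[0,0,0,0.0446,0.06],[0,0,0,0.0891,0.06],[0,0,0,0.1181,0.06],[0,0,0,0.1181,0.06]]' | python3 shift.py
python3 - <<'E'
from h import *
to(.531,.175,.117,-91.3)
c=cam("wrist"); cv2.imwrite("pics/w4.png",c["pixels"]);P=cloud(c)*1000;x,y,z=P[...,0],P[...,1],P[...,2];dk=c["pixels"].max(2)<70
k=P[(z>137)&(z<150)&dk&(abs(x-531)<70)&(y>150)&(y<200)];print(len(k),k.mean(0),cv2.minAreaRect(k[:,:2].astype(np.float32)) if len(k)>3 else 0)
E
```

```text
time: 10.25
tcp_pos: [0.53, 0.1745, 0.2737]
tool_rot: [0.0, 0.985, 0.17, -0.003]
wrist_force: [-0.3, -0.2, -0.1]
opening: 0.06
grip_force: 0.0
time: 10.65
tcp_pos: [0.5302, 0.1743, 0.2744]
tool_rot: [0.001, 1.0, -0.011, -0.003]
wrist_force: [0.0, -0.8, -0.5]
opening: 0.0597
grip_force: 0.0
t 10.65 tcp [0.5302 0.1743 0.2744] tooly ang -91.31 tilt z [-0.0051 -0.0012 -1.    ] q [0.24 0.14 1.74 0.   1.26 1.83] F [ 0.  -0.8 -0.5] op 0.0597 grip 0.0
d [ 0.0016 -0.0009  0.1574] turn [np.float64(-0.0), np.float64(3.141)]
1911 [535.35500091 174.22272981 143.70219032] ((531.793701171875, 174.5535125732422), (14.250289916992188, 110.17668151855469), 89.0569839477539)
```

View pics/w4.png

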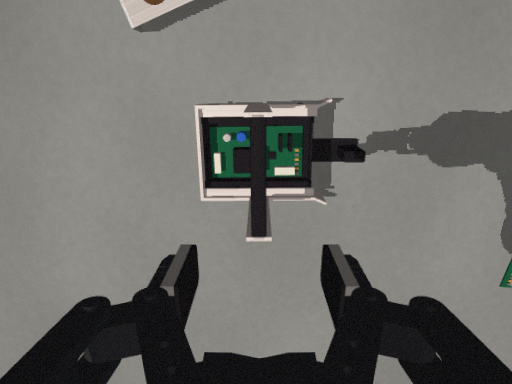

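The wrist view shows the bar at column 258, midway between the fingers (180/340), and the tray home against the back stop (column ~203). The bar measures 14.2 x 110 mm at (0.532,0.1745). I'll descend and grip.

```bash
echo '[[0.001,0,0.04,0,0.06],[0.001,0,0.08,0,0.06],[0.001,0,0.11,0,0.06],[0.001,0,0.135,0,0.05],[0.001,0,0.15,0,0.04],[0.001,0,0.156,0,0.035],[0.001,0,0.156,0,0.03],[0.001,0,0.156,0,0.025]]' | python3 shift.py
echo '[[0,0,0,0,0.02],[0,0,0,0,0.015],[0,0,0,0,0],[0,0,0,0,0],[0,0,0,0,0],[0,0,0,0,0],[0,0,0,0,0]]' | python3 shift.py
python3 n.py
```

```text
time: 11.5
tcp_pos: [0.5339, 0.1749, 0.1224]
tool_rot: [-0.0, 1.0, -0.011, 0.001]
wrist_force: [1.3, -0.1, 0.2]
opening: 0.025
grip_force: 0.0
time: 12.2
tcp_pos: [0.5338, 0.1753, 0.1228]
tool_rot: [-0.001, 1.0, -0.012, 0.001]
wrist_force: [-0.6, 1.4, 5.8]
opening: 0.0132
grip_force: 60.7
scene back [530.9 247.7  30. ]
scene bar [562.2 172.7 323.5] [151.2 198.1] slope 0.45
side back [530.  249.1  30.4]
side bar [510.8 185.4 268.2] [161.6 199.6] slope 2.94
t 12.3 tcp [0.5338 0.1753 0.1228] tooly ang -91.32 tilt z [ 0.0025  0.0012 -1.    ] q [0.24 0.32 1.87 0.   0.96 1.83] F [-0.3  2.   7.1] op 0.0126 grip 60.7
d [-0.0013  0.1194  0.1056] turn [np.float64(-1.571), np.float64(1.57)]
```

The grip sits about 6 mm higher on the bar than I planned, so I'll regrip lower.

```bash
echo '[[0,0,0,0,0.035],[0,0,0,0,0.035],[0,0,0.003,0,0.035],[0,0,0.006,0,0.035],[0,0,0.006,0,0.035]]' | python3 shift.py
echo '[[0,0,0,0,0.02],[0,0,0,0,0.015],[0,0,0,0,0],[0,0,0,0,0],[0,0,0,0,0],[0,0,0,0,0],[0,0,0,0,0]]' | python3 shift.py
```

```text
time: 12.8
tcp_pos: [0.532, 0.1743, 0.1142]
tool_rot: [0.0, 1.0, -0.012, -0.001]
wrist_force: [-0.6, 0.0, 0.1]
opening: 0.035
grip_force: 0.0
time: 13.5
tcp_pos: [0.5328, 0.175, 0.1153]
tool_rot: [-0.0, 1.0, -0.012, 0.0]
wrist_force: [0.7, 4.7, -0.9]
opening: 0.0128
grip_force: 58.9
```

```bash
echo '[[0,0,-0.002,0,0],[0,0,-0.005,0,0],[0,0,-0.009,0,0],[0,0,-0.014,0,0],[0,0,-0.019,0,0],[0,0,-0.024,0,0],[0,0,-0.028,0,0],[0,0,-0.03,0,0]]' | python3 shift.py
python3 - <<'E'
from h import *
to(.5328,.175,.215,-91.3)
c=cam("side"); cv2.imwrite("pics/l1.png",cv2.resize(c["pixels"][130:310,160:360],None,fx=3,fy=3))
E
```

```text
time: 14.3
tcp_pos: [0.5332, 0.1747, 0.146]
tool_rot: [-0.0, 1.0, -0.012, 0.001]
wrist_force: [0.3, -0.5, -7.8]
opening: 0.013
grip_force: 58.9
t 14.3 tcp [0.5332 0.1747 0.146 ] tooly ang -91.33 tilt z [ 1.1e-03  2.0e-04 -1.0e+00] q [ 0.24  0.28  1.85 -0.    1.    1.83] F [ 0.3 -0.5 -7.8] op 0.013 grip 58.9
d [-0.0003 -0.0003 -0.069 ] turn [np.float64(-0.0), np.float64(3.141)]
```

View pics/l1.png

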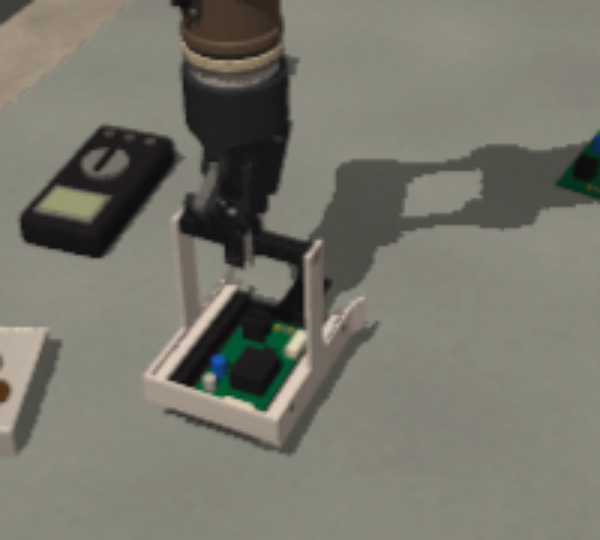

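The side view shows the loaded carrier lifted 3 cm, level, with the tray and board inside it and the board at (240,360). I'll continue to 10 cm.

```bash
echo '[[0,0,-0.004,0,0],[0,0,-0.012,0,0],[0,0,-0.022,0,0],[0,0,-0.034,0,0],[0,0,-0.046,0,0],[0,0,-0.057,0,0],[0,0,-0.066,0,0],[0,0,-0.07,0,0]]' | python3 shift.py
echo '[[0,0,0,0,0],[0,0,0,0,0],[0,0,0,0,0],[0,0,0,0,0],[0,0,0,0,0]]' | python3 shift.py
python3 - <<'E'
from h import *
to(.5328,.175,.215,-91.3)
for n in("scene","side"):
    c=cam(n);P=cloud(c)*1000;x,y,z=P[...,0],P[...,1],P[...,2];br=c["pixels"].min(2)>110
    cv2.imwrite(f"pics/f_{n}.png",cv2.resize(c["pixels"][80:280,160:360],None,fx=3,fy=3))
    k=P[(z>60)&(abs(x-531)<75)&(y>70)&(y<265)]
    print(n,"min z",np.percentile(k[:,2],[0,1]).round(1))
    for s,m in(("back",(y>238)&(y<256)&(abs(x-531)<60)),("wallL front",(abs(x-474)<10)&(y>105)&(y<150)),("wallL rear",(abs(x-474)<10)&(y>190)&(y<235)),("wallH front",(abs(x-588)<10)&(y>105)&(y<150)),("wallH rear",(abs(x-588)<10)&(y>190)&(y<235))):
        q=z[m&(z>112)&(z<150)]
        if len(q)>4: print("  ",s,len(q),"top z",np.percentile(q,[50,90]).round(1))
    q=P[(z>132)&(z<155)&(y<85)&(y>35)&(abs(x-530)<30)]; print("  fin",len(q),q.mean(0).round(1) if len(q) else "")
E
```

```text
time: 15.15
tcp_pos: [0.5336, 0.1748, 0.217]
tool_rot: [-0.0, 1.0, -0.012, 0.001]
wrist_force: [0.8, 0.1, -7.3]
opening: 0.0128
grip_force: 58.8
time: 15.65
tcp_pos: [0.5325, 0.1745, 0.2147]
tool_rot: [0.0, 1.0, -0.012, -0.0]
wrist_force: [0.0, -1.0, -7.8]
opening: 0.0128
grip_force: 58.8
t 15.65 tcp [0.5325 0.1745 0.2147] tooly ang -91.33 tilt z [-1.e-03 -2.e-04 -1.e+00] q [0.24 0.2  1.8  0.   1.14 1.83] F [ 0.  -1.  -7.8] op 0.0128 grip 58.8
d [ 0.0003 -0.0005 -0.0003] turn [np.float64(-0.001), np.float64(3.141)]
scene min z [93.  98.2]
   back 140 top z [126.8 131.5]
   wallL front 75 top z [125.5 131. ]
   wallL rear 30 top z [125.7 131.1]
   wallH front 99 top z [124.8 131.1]
   wallH rear 94 top z [125.4 130.5]
  fin 47 [532.7  61.9 138.4]
side min z [94.6 99.2]
   back 372 top z [123.9 130.9]
   wallL front 93 top z [125.  130.6]
   wallL rear 108 top z [124.9 130.6]
   wallH front 70 top z [126.  130.3]
   wallH rear 95 top z [125.7 130.9]
  fin 6 [531.9  73.6 135.6]
```

View pics/f_side.png

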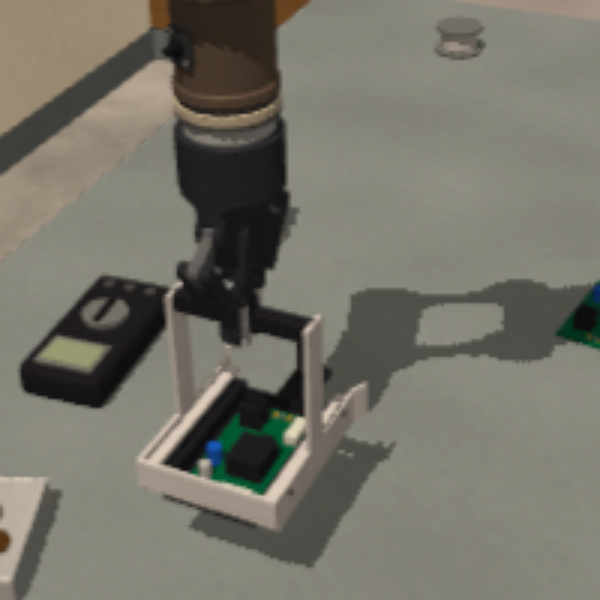

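The carrier hangs level: all walls top out at z about 131 mm, so its underside is about 99 mm up. The tray is home with the board at (240,440), and everything is still.

```bash
python3 -c "
from rig import bot
print(bot.close_job())"
```

```text
the job is handed in; nothing more can be done
None
```

The tray and board are fully home in the carrier, which the arm is holding level and still by its handle about 10 cm above the bench; the job is handed in, and seating the tray pushed the carrier about 7 mm along the bench before the lift.

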